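Slide two plates out to their lines for edge painting

ROBOT

A 6-joint arm with a two-finger parallel gripper is mounted at the origin on a cart in front of the work surface, level with it; the furniture and walls round the work are solid. World frame = base frame: x ahead of the robot, y to its left, z up, the work surface at z = 0. Lengths are in m, angles in rad, forces in N, time in s.
With the tool pointing down it reaches from about 0.35 to 0.775 m from the base axis. Payload 7.3 kg.
Tool frame: the origin (TCP) lies at the very end of the fingers, on their centre line; the grasp point (between the pads) lies 19 mm behind it; z points along the fingers, y is the line along which they close (so a half turn about z gives the same grasp; the last joint's range is limited). The gripper opens to 92 mm and grips with 3 to 60 N. Pads are 19 mm wide; open, the fingers measure 130 mm over their backs; the gripper's body (75 mm by 190 mm) begins 47 mm behind the grasp point.
Start: joints at [1.172, 0.342, 1.524, -0, 1.275, -0.146], TCP at [0.131, 0.508, 0.19] pointing down, gripper open.
Joint ranges: [-2.53, 2.53], [-0.77, 2.02], [0.04, 2.7], [-1, 4.14], [0.28, 2.66], [-3.11, 3.11]. Speed limits (rad/s): [2.57, 2.57, 3.14, 3.14, 3.14, 3.14].

INTERFACE

Orientations are given as [roll, pitch, yaw] about the fixed x, y, z axes, in that order (R = Rz(yaw) Ry(pitch) Rx(roll)).
In Python, from cell import robot gives the robot as it stands.
- The arm moves only by the tool apply_moves, never from a script. Its argument "motion" is text: rows parted by semicolons, each of 7 numbers parted by spaces: the opening in per cent of the stroke, from 0 (shut) to 100 (fully open), then the shift along the tool's x, y, z in cm, then the turn, a rotation vector about the tool's x, y, z in rad. A call has 1 to 20 rows; each row shifts and turns the commanded pose from where the row before left it, along the tool's axes as they then stand; what a row does not reach is not made up. A row lasts 1/8 s, in which the tool goes at most 62.5 mm and 10.7 degrees, less where a joint would pass 70% of its speed; a pose out of reach is approached as far as the arm can. A call with a gripper value outside its range is refused whole. The fingers move at their own pace and stop on an object; "force" is the grip in N (left out, the last holds). Time passes only in rows, so rows that do not move let the fingers close. It gives the time, the measured TCP pose, the force, the opening and the grip force at its end, in the units of the state.
- robot.observe(): the state, without advancing time (a new reading comes with each control period).
- robot.read_camera(name): name is "scene" or "top"; returns a dict with "img" (384x512x3 uint8, red, green, blue), "fovy" (degrees; the focal length in pixels is half the picture's height over the tangent of half this angle, whatever the lens; pixels are square), "cx", "cy" (the principal point, pixels), "k1" (the pictures are not rectified: a ray, as slopes to the right and down, at radius r is drawn at 1 + k1 r^2 times it, then the intrinsics apply), "R" (3x3) and "t" (3): a world point X has camera coordinates R X + t. Camera axes: x right, y down, z forward; pixel columns grow to the right and rows downward; lengths in m; the calibration is good to about 2 mm. A picture is of the moment at which its call begins. There is no depth.
- robot.hand_in(): hands the job in; it is judged then, once.
Trained networks look in a picture, given as the dict that the camera call returned (one of the last four; its "shot" number tells which), for a name from the list of things; names that differ only in an ending like _2 or _b are one class to them, and where a whole thing is asked for, a point or a joint stands for the part that bears it (a point fixed in the world has none). Each returns a list of dicts, best first, with "score" (0 to 1); they miss things now and then, are a little off and sometimes report something else, mostly with a low value. They report only what shows in the picture. A call takes as long as a camera call.
- robot.search_frame(target, picture): "centre" ([x, y, z] in m, in world coordinates, good to about 4 mm: the middle of the surface that is visible of it).
- robot.trace(target, picture): "pixels" (384x512 bool, what is visible of it).
The state is a dict: "time": time; "qpos": joint angles; "qvel": joint speeds; "joint_efforts": joint torques, N m; "tool_pos": TCP position; "tool_rot": TCP orientation; "contact_force": force on the tool from outside, world axes, zero at the start; "torque": the same for the moment, N m; "opening": finger opening in m; "grip_force": force on a finger pad.
Only numpy, scipy, OpenCV 4.12 (cv2) and the standard library are available. Lean on these libraries where they do the work, as an engineer would, in place of code of your own. Each camera call takes 0.05 s, during which the arm holds its last target. There are 200 camera calls.

TASK

The ends of the two wooden plates on the stand are to be painted. With a fingertip, push each plate along its lane towards the red end of the stand until it sticks out just so far that the line drawn across it lies right over the stand's edge. Only push them: neither plate may be lifted or tipped, and everything standing around stays where it is.

Things in the scene. Friction and masses are not known exactly. Their poses are not given: they have to be found in the camera images.
- stand: low grey stand, 160 wide (its x) x 280 long (its y), fixed to the table. Its flat top, the ledge, is 45 mm above the table and has two lanes 63 wide, centred at x = -36.5 and +36.5. The end at -y (to the robot's right) has a red-painted face: the plates are pushed out over this end. Origin: centre of the underside, on the table, z up.
- stand_edge (a point): middle of the top edge of the stand's red end, 140 mm from the stand's origin along its -y, at ledge height (45 mm); same axes as the stand. Three aluminium strips (10 wide, 6 high) along the ledge, at x = -73, 0 and +73, bound the lanes; both ends of the lanes are open
- pale_plate: pale wooden plate, 56 wide x 120 long x 8 thick, about 60 g, lying flat in either lane of the stand. Origin: centre of its underside; y along its length, like the stand's. A blue line crosses it 25 mm from its leading end (-y); the tail end (+y) has two small brass eyelets. It slides with friction and stops when the push stops; with over half its length past the edge it tips off.
- dark_plate: dark brown wooden plate, 56 wide x 120 long x 8 thick, about 60 g, lying flat in either lane of the stand. Origin: centre of its underside; y along its length, like the stand's. A white line crosses it 40 mm from its leading end (-y); the tail end (+y) has two small brass eyelets. It slides with friction and stops when the push stops; with over half its length past the edge it tips off.
- pale_line (a point): middle of the blue line (3 wide) on top of the pale plate, 35 mm from the plate's origin along its -y, 8 mm above its underside
- dark_line (a point): middle of the white line (3 wide) on top of the dark plate, 20 mm from the plate's origin along its -y, 8 mm above its underside
- clamp_lamp: black desk lamp with a thin tall jointed arm, fixed at the left of the table, near the gripper at the start; draw the arm back and clear of it before swinging in. Origin at its round foot, 160 mm across
- small_mug: small dark olive mug, 66x92x62 (mm), a loose bystander on the table beside the stand; to be left alone. Origin at its foot
- teal_bottle: small teal paint bottle with black cap, 39 wide, 74 high (mm), a loose bystander on the table beside the stand; to be left alone. Origin at its foot
- rose_bottle: small pink paint bottle with black cap, 39 wide, 74 high (mm), a loose bystander on the table beside the stand; to be left alone. Origin at its foot
- blue_tape: roll of blue tape lying flat, 92 across, 24 high (mm), a loose bystander on the table beside the stand; to be left alone. Origin at its foot
- marker: white marker pen with blue cap, lying, 135 long, 17 thick (mm), a loose bystander on the table beside the stand; to be left alone. Origin at its foot
- masking_tape: roll of cream masking tape lying flat, 98 across, 48 high (mm), a loose bystander on the table beside the stand; to be left alone. Origin at its foot
- punch: grey setter punch, lying, 100 long, 13 thick (mm), a loose bystander on the table beside the stand; to be left alone. Origin at its foot

How it is judged:
At the end, for the whole second after the job is handed in: Both plates lie flat and at rest in their lanes (along the stand to within 0.1 rad), each with its line within 8 mm of the stand's red end edge, so that about 25 mm of the pale plate and 40 mm of the dark plate stick out (y of pale_line in the frame of stand_edge between -0.008 and 0.008 m and z of pale_plate in the frame of stand between 0.042 and 0.048 m and angle between the y axis of each of pale_plate, dark_plate and the y axis of stand, either way round below 0.1 rad and angle between each of pale_plate, dark_plate's own z axis and vertical below 0.06 rad and linear speed of each of pale_plate, dark_plate below 0.01 m/s and y of dark_line in the frame of stand_edge between -0.008 and 0.008 m and z of dark_plate in the frame of stand between 0.042 and 0.048 m); the robot touches nothing.
It fails at once if the pale plate is lifted off the ledge (more than 6 mm) or tipped more than 10 degrees (z of pale_plate in the frame of stand above 0.051 m or angle between pale_plate's own z axis and vertical above 0.175 rad).
It fails at once if the dark plate is lifted off the ledge (more than 6 mm) or tipped more than 10 degrees (z of dark_plate in the frame of stand above 0.051 m or angle between dark_plate's own z axis and vertical above 0.175 rad).
It fails at once if a bystander (mug, paint bottles, tape rolls, marker or punch) is moved more than 15 mm (distance of any of small_mug, teal_bottle, rose_bottle, blue_tape, marker, masking_tape, punch from where it was at the start of the episode above 0.015 m).
It also fails if it takes over 58 s, if anything falls off the work surface, if the arm or the gripper's body presses on something with over 40 N, if the wrist force passes 120 N, or if a joint passes its speed limit or range.

## Working session

There is one attempt and no reset: what is moved stays moved. The work goes in short steps, Python scripts to look and compute and a tool call to move; the robot and the scene stay as the last step left them, time stands still between calls to the robot, and variables do not carry over. Pictures are saved under pics/ and viewed, at most 10 in all, crops included, and the job is handed in when it is done.

Besides the shell and the picture viewer there is one more tool, called after "Call:" by a JSON object that holds its "api" and its "payload". apply_moves: Moves the arm, as the interface text tells. Its arguments: {"type":"object","properties":{"motion":{"type":"string"},"force":{"type":"number"}},"required":["motion"]}

```bash
mkdir -p pics; cat > h.py <<'E'
import numpy as np,cv2
from cell import robot
def ray(p,u,v):
    f=p['img'].shape[0]/2/np.tan(np.radians(p['fovy'])/2)
    a=np.array([(u-p['cx'])/f,(v-p['cy'])/f]);b=a.copy()
    for _ in range(20): b=a/(1+p['k1']*(b@b))
    R=np.array(p['R']);t=np.array(p['t'])
    return -R.T@t, R.T@np.array([b[0],b[1],1])
def onz(p,u,v,z):
    o,d=ray(p,u,v); return o+d*(z-o[2])/d[2]
def proj(p,X):
    f=p['img'].shape[0]/2/np.tan(np.radians(p['fovy'])/2)
    c=np.array(p['R'])@np.array(X)+np.array(p['t']);b=c[:2]/c[2];b=b*(1+p['k1']*(b@b))
    return f*b+[p['cx'],p['cy']]
E
python3 - <<'E'
from h import *
a=robot.read_camera('top');b=robot.read_camera('scene')
for n,p in(('top',a),('scene',b)):
    cv2.imwrite(f'pics/{n}0.png',cv2.resize(p['img'][:,:,::-1],(800,600),interpolation=cv2.INTER_CUBIC))
    print(n,p['fovy'],p['k1'],-np.array(p['R']).T@p['t'])
for t in['stand','pale_plate','dark_plate','pale_line','dark_line','small_mug','teal_bottle','rose_bottle','blue_tape','marker','masking_tape','punch','clamp_lamp']:
    for n,p in(('top',a),('scene',b)):
        print(t,n,[(np.round(r['centre'],3).tolist(),round(r['score'],2)) for r in robot.search_frame(t,p)[:2]])
s=robot.observe();print(s['time'],s['tool_pos'],s['tool_rot'],s['opening'])
E
```

```text
top 48.1491768690964 -0.16490364544507166 [0.46288431 0.12685196 1.55948349]
scene 45.03635212724443 -0.1295759529626879 [-0.23601254 -0.47973646  1.04156175]
stand top [([0.554, 0.044, 0.046], 0.82)]
stand scene [([0.54, 0.034, 0.046], 0.97)]
pale_plate top [([0.517, 0.107, 0.051], 0.73)]
pale_plate scene [([0.516, 0.104, 0.052], 0.67), ([0.594, 0.117, 0.048], 0.61)]
dark_plate top [([0.364, 0.211, 0.012], 0.71), ([0.417, 0.382, 0.074], 0.51)]
dark_plate scene [([0.517, 0.104, 0.052], 0.72), ([0.592, 0.115, 0.053], 0.68)]
pale_line top [([0.519, 0.105, 0.054], 0.73), ([0.555, 0.047, 0.044], 0.4)]
pale_line scene [([0.517, 0.104, 0.055], 0.92), ([0.652, 0.379, 0.034], 0.34)]
dark_line top [([0.591, 0.121, 0.055], 0.57)]
dark_line scene [([0.597, 0.117, 0.05], 0.84), ([0.59, -0.228, 0.016], 0.42)]
small_mug top [([0.769, 0.115, 0.02], 0.77)]
small_mug scene [([0.762, 0.111, 0.042], 0.61)]
teal_bottle top [([0.482, 0.384, 0.075], 0.6)]
teal_bottle scene [([0.472, 0.379, 0.044], 0.77), ([0.536, 0.037, 0.048], 0.75)]
rose_bottle top [([0.416, 0.381, 0.074], 0.53)]
rose_bottle scene [([0.651, 0.382, 0.035], 0.67), ([0.408, 0.373, 0.045], 0.63)]
blue_tape top [([0.594, -0.226, 0.023], 0.77)]
blue_tape scene [([0.585, -0.227, 0.019], 0.86)]
marker top [([0.396, -0.119, 0.014], 0.54)]
marker scene [([0.398, -0.125, 0.012], 0.6)]
masking_tape top [([0.656, 0.388, 0.051], 0.57)]
masking_tape scene [([0.653, 0.379, 0.035], 0.87)]
punch top [([0.366, 0.211, 0.016], 0.64), ([0.552, 0.045, 0.044], 0.35)]
punch scene []
clamp_lamp top []
clamp_lamp scene []
1.4 [0.13129378 0.50831806 0.19021817] [3.14157413e+00 3.13850658e-05 2.88881632e+00] 0.0916641619798121
```

View pics/top0.png

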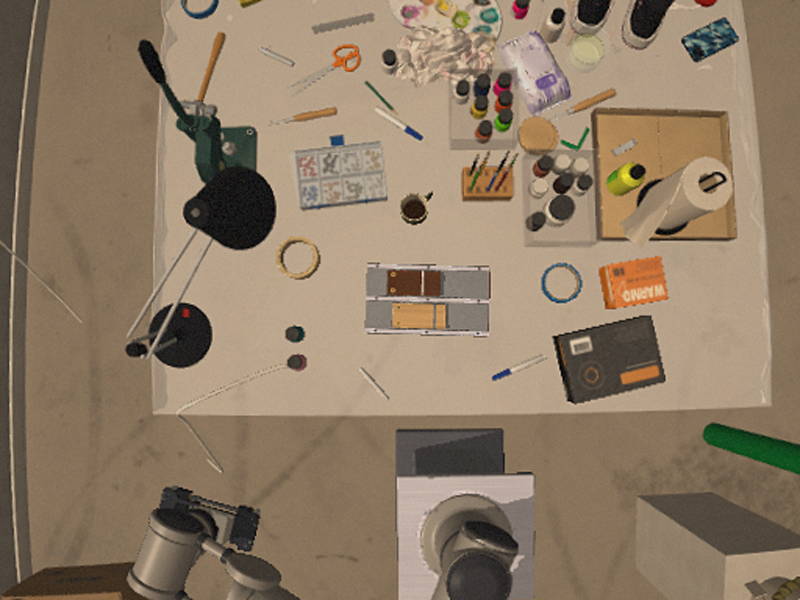

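View pics/scene0.png

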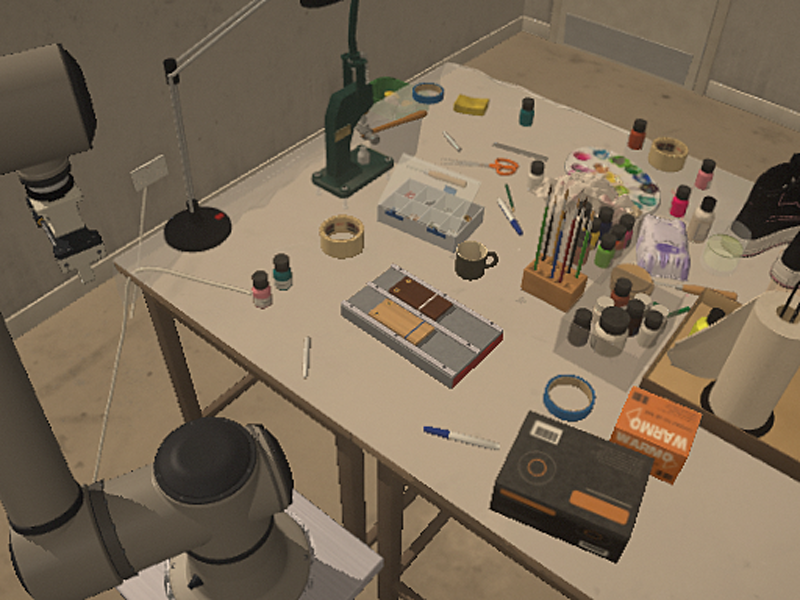

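The top view shows the stand at about (365–490, 262–336), with its red end on the right. The dark plate is in the upper lane (388–441, line about 423) and the pale plate in the lower lane (392–448, line about 435). The scene view shows the same layout. Next I'll zoom in to measure.

```bash
python3 - <<'E'
from h import *
p=robot.read_camera('top');q=robot.read_camera('scene')
c=p['img'][162:222,226:322,::-1]
d=q['img'][165:250,210:330,::-1]
A=cv2.resize(c,None,fx=8,fy=8,interpolation=cv2.INTER_CUBIC)
for i in range(0,96,10): cv2.putText(A,str(226+i),(i*8,10),0,.35,(0,255,255))
for i in range(0,60,10): cv2.putText(A,str(162+i),(0,i*8+4),0,.35,(0,255,255))
cv2.imwrite('pics/topc.png',A)
B=cv2.resize(d,None,fx=6.5,fy=6.5,interpolation=cv2.INTER_CUBIC);cv2.imwrite('pics/scc.png',B)
for n in['stand','pale_plate','dark_plate','pale_line','dark_line']:
  for nm,P in(('t',p),('s',q)):
    for r in robot.trace(n,P)[:2]:
        m=r['pixels'].astype(np.uint8);pts=np.argwhere(m)[:,::-1].astype(np.float32)
        z=.053 if 'stand' not in n else .047
        W=np.array([onz(P,u,v,z)[:2] for u,v in pts],np.float32)
        print(n,nm,round(r['score'],2),len(pts),pts.min(0),pts.max(0),cv2.minAreaRect(W))
E
```

```text
stand t 0.81 2494 [233. 168.] [313. 215.] ((0.5570128560066223, 0.08771172165870667), (0.2805517613887787, 0.16005977988243103), 87.804931640625)
stand t 0.55 533 [247. 173.] [281. 189.] ((0.5943664908409119, 0.11998553574085236), (0.12026584893465042, 0.05668891221284866), 89.31576538085938)
stand s 0.61 3132 [218. 170.] [320. 248.] ((0.5437565445899963, 0.07782492786645889), (0.29589009284973145, 0.1881834864616394), 88.80919647216797)
pale_plate t 0.6 505 [251. 194.] [284. 210.] ((0.519806981086731, 0.10836698114871979), (0.11583069711923599, 0.05610887333750725), 89.34688568115234)
pale_plate s 0.92 584 [236. 192.] [276. 220.] ((0.5165650248527527, 0.1037183478474617), (0.1219538152217865, 0.060270193964242935), 87.29690551757812)
dark_plate t 0.82 557 [247. 172.] [281. 189.] ((0.5968817472457886, 0.11934130638837814), (0.11997342109680176, 0.05964459106326103), 87.52005767822266)
pale_line t 0.72 559 [251. 194.] [284. 211.] ((0.5180642604827881, 0.10839422047138214), (0.11585214734077454, 0.05961911007761955), 89.34125518798828)
pale_line s 0.76 574 [237. 192.] [277. 220.] ((0.5170095562934875, 0.10266707837581635), (0.12071652710437775, 0.05929483100771904), 87.28582000732422)
pale_line s 0.4 547 [250. 178.] [289. 204.] ((0.5905241966247559, 0.1132039874792099), (0.12386702001094818, 0.06155936047434807), 87.12867736816406)
dark_line t 0.67 547 [247. 173.] [281. 189.] ((0.593745231628418, 0.11988217383623123), (0.11968296021223068, 0.05651108920574188), 89.48552703857422)
dark_line s 0.8 558 [248. 177.] [288. 204.] ((0.5906577706336975, 0.11472046375274658), (0.12247861921787262, 0.06280471384525299), 87.80699920654297)
```

View pics/topc.png

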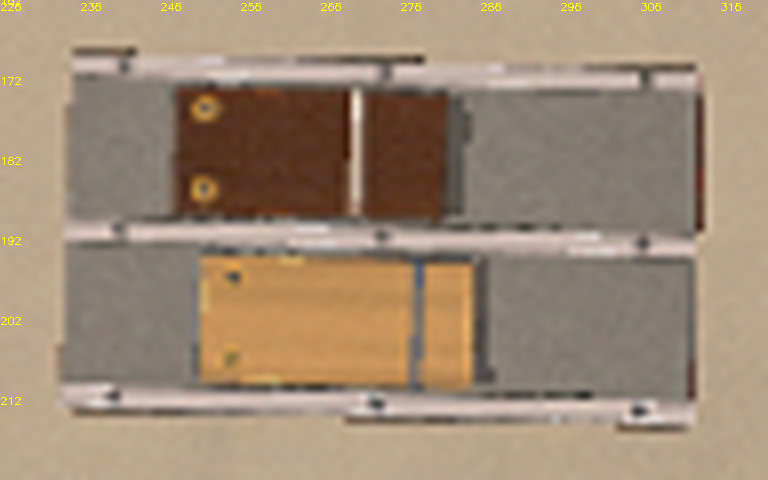

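```bash
python3 - <<'E'
from h import *
p=robot.read_camera('top')
for n,X,Y,z in[('edgeU',695,160,.045),('edgeL',693,325,.045),('edgeM',696,245,.051),('backU',70,130,.045),('backL',63,310,.045),('dline',356,150,.053),('pline',418,320,.053),('dtailT',177,110,.053),('dtailB',177,210,.053),('ptailT',202,260,.053),('ptailB',200,380,.053),('dlead',446,155,.053),('plead',474,320,.053),
 ('stripTl',75,66,.051),('stripTr',693,73,.051),('stripMl',66,232,.051),('stripMr',695,245,.051),('stripBl',62,401,.051),('stripBr',693,410,.051)]:
    print(n,np.round(onz(p,X/8+226-.44,Y/8+162-.44,z),4))
E
```

```text
edgeU [ 0.5909 -0.0516  0.045 ]
edgeL [ 0.5179 -0.0495  0.045 ]
edgeM [ 0.5529 -0.0507  0.051 ]
backU [0.6067 0.225  0.045 ]
backL [0.5269 0.2284 0.045 ]
dline [0.5959 0.0986 0.053 ]
pline [0.5209 0.0722 0.053 ]
dtailT [0.6143 0.1772 0.053 ]
dtailB [0.5702 0.1775 0.053 ]
ptailT [0.5481 0.1667 0.053 ]
ptailB [0.4954 0.1679 0.053 ]
dlead [0.5934 0.059  0.053 ]
plead [0.5207 0.0476 0.053 ]
stripTl [0.6345 0.2223 0.051 ]
stripTr [ 0.629  -0.0507  0.051 ]
stripMl [0.561  0.2265 0.051 ]
stripMr [ 0.5529 -0.0503  0.051 ]
stripBl [0.4867 0.2286 0.051 ]
stripBr [ 0.4804 -0.0483  0.051 ]
```

Call:
{"api": "apply_moves", "payload": {"motion": "0 -1.9 -2.6 0 0 0 0; 0 -1.9 -2.6 0 0 0 0; 0 -1.9 -2.6 0 0 0 0; 0 -1.9 -2.6 0 0 0 0; 0 -1.9 -2.6 0 0 0 0; 0 0 0 0 0 0 0.168; 0 0 0 0 0 0 0.168; 0 0 0 0 0 0 0.168; 0 0 0 0 0 0 0.168; 0 0 0 0 0 0 0.168; 0 0 0 0 0 0 0.168; 0 0 0 0 0 0 0.168; 0 0 0 0 0 0 0.168; 0 0 0 0 0 0 0; 0 0 0 0 0 0 0", "force": 20}}

```text
time: 3.92
tool_pos: [0.1908, 0.3587, 0.1903]
tool_rot: [3.141, -0.0, 1.548]
contact_force: [0.3, -0.1, 0.2]
opening: 0.0004
grip_force: 0.0
```

Call:
{"api": "apply_moves", "payload": {"motion": "0 -1.35 4.1 0 0 0 0; 0 -1.35 4.1 0 0 0 0; 0 -1.35 4.1 0 0 0 0; 0 -1.35 4.1 0 0 0 0; 0 -1.35 4.1 0 0 0 0; 0 -1.35 4.1 0 0 0 0; 0 -1.35 4.1 0 0 0 0; 0 -1.35 4.1 0 0 0 0; 0 -1.35 4.1 0 0 0 0; 0 -1.35 4.1 0 0 0 0; 0 0 0 3 0 0 0; 0 0 0 3 0 0 0; 0 0 0 3 0 0 0; 0 0 0 0 0 0 0; 0 0 0 0 0 0 0"}}

```text
time: 5.8
tool_pos: [0.5979, 0.2133, 0.1015]
tool_rot: [3.14, -0.001, 1.546]
contact_force: [-0.3, 0.6, 0.4]
opening: 0.0001
grip_force: 0.0
```

Call:
{"api": "apply_moves", "payload": {"motion": "0 0 0 2 0 0 0; 0 0 0 2 0 0 0; 0 0 0 0.8 0 0 0; 0 0 0 0.5 0 0 0; 0 0 0 0 0 0 0; 0 0 0 0 0 0 0"}}

```text
time: 6.55
tool_pos: [0.5976, 0.2132, 0.048]
tool_rot: [3.14, -0.0, 1.545]
contact_force: [-1.0, -0.1, -0.3]
opening: 0.0003
grip_force: 0.0
```

```bash
python3 - <<'E'
from h import *
p=robot.read_camera('top');q=robot.read_camera('scene')
A=cv2.resize(p['img'][160:224,226:322,::-1],(768,512),interpolation=cv2.INTER_CUBIC)
B=cv2.resize(q['img'][160:250,210:330,::-1],(683,512),interpolation=cv2.INTER_CUBIC)
C=cv2.resize(np.hstack([A,B]),(800,282),interpolation=cv2.INTER_AREA)
cv2.imwrite('pics/c2.png',C)
s=robot.observe();print(s['tool_pos'],s['contact_force'])
E
```

```text
[0.59749383 0.21320931 0.04787727] [ 0.22628403 -0.74405177 -0.03126999]
```

View pics/c2.png

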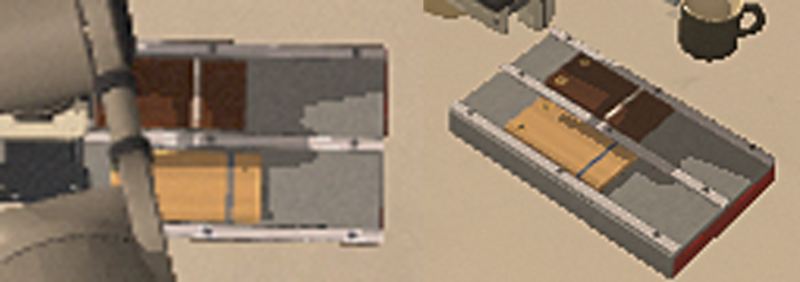

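```bash
python3 - <<'E'
from h import *
q=robot.read_camera('scene');p=robot.read_camera('top')
X=[.5975,.213,.048]
print(proj(q,X),proj(p,X),proj(q,[.5975,.177,.053]))
c=q['img'][120:220,190:320,::-1]
cv2.imwrite('pics/c3.png',cv2.resize(c,None,fx=5,fy=5,interpolation=cv2.INTER_CUBIC))
E
```

```text
[245.31390006 176.11421774] [237.64580191 180.28786863] [254.14338461 179.94489487]
```

View pics/c3.png

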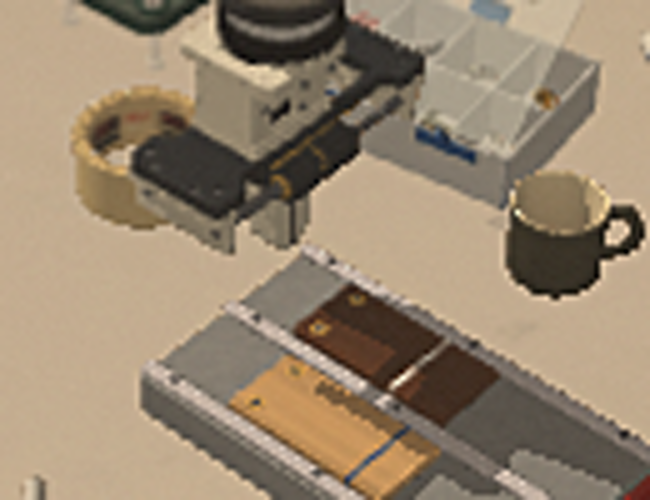

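```bash
python3 - <<'E'
from h import *
q=robot.read_camera('scene')
t=np.array([.1313,.5083,.1902]);ty=np.array([.25,.968,0])
for k in(-.046,0,.046):
  for dz in (0,.02): print(k,dz,proj(q,t+k*ty+[0,0,dz])*1.5625)
X=np.array([.5975,.213,.048])
for dx,dy,dz in[(0,0,0),(0,0,.02),(0,.02,0),(.019,0,0),(-.019,0,0),(.02,.02,0)]: print(dx,dy,dz,(proj(q,X+[dx,dy,dz])-[190,120])*5)
s0=cv2.imread('pics/scene0.png')[150:310,0:160]
cv2.imwrite('pics/c4.png',cv2.resize(s0,None,fx=3.5,fy=3.5,interpolation=cv2.INTER_CUBIC))
E
```

```text
-0.046 0 [ 92.70195367 294.88419137]
-0.046 0.02 [ 89.5188028  286.40167403]
0 0 [ 84.02355079 280.02066646]
0 0.02 [ 80.84680061 271.57341338]
0.046 0 [ 75.78133375 265.8202162 ]
0.046 0.02 [ 72.61690279 257.41736351]
0 0 0 [276.5695003  280.57108871]
0 0 0.02 [276.6665835  257.11372124]
0 0.02 0 [252.52994559 266.93010656]
0.019 0 0 [295.63508177 265.2072465 ]
-0.019 0 0 [257.22399464 296.16412083]
0.02 0.02 0 [272.65353423 250.9637566 ]
```

View pics/c4.png

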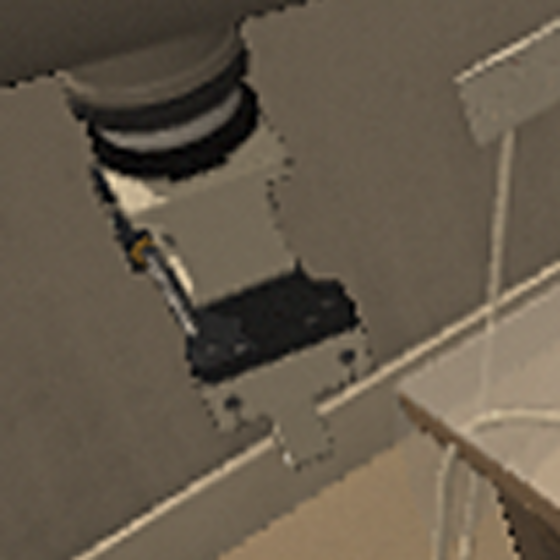

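The scene crop shows the fingertips at (290, 243), drawn about 20 mm above where the TCP projects (276, 280). The start picture has the same offset. A short push will show whether the fingers actually make contact.

Call:
{"api": "apply_moves", "payload": {"motion": "0 -0.7 0 0 0 0 0; 0 -0.7 0 0 0 0 0; 0 -0.7 0 0 0 0 0; 0 -0.6 0 0 0 0 0; 0 -0.6 0 0 0 0 0; 0 -0.5 0 0 0 0 0; 0 0 0 0 0 0 0; 0 0 0 0 0 0 0"}}

```text
time: 7.8
tool_pos: [0.5961, 0.1753, 0.0472]
tool_rot: [3.142, -0.0, 1.545]
contact_force: [-0.6, 0.2, 0.1]
opening: 0.0005
grip_force: 0.0
```

```bash
python3 - <<'E'
from h import *
q=robot.read_camera('scene')
print(robot.observe()['tool_pos'],robot.observe()['contact_force'])
cv2.imwrite('pics/c5.png',cv2.resize(q['img'][140:240,200:330,::-1],None,fx=5,fy=5,interpolation=cv2.INTER_CUBIC))
for r in robot.trace('dark_plate',q)[:2]:
    pts=np.argwhere(r['pixels'])[:,::-1]
    W=np.array([onz(q,u,v,.053)[:2] for u,v in pts],np.float32);print(r['score'],cv2.minAreaRect(W))
E
```

```text
[0.59615093 0.17532778 0.04725201] [ 0.66802389 -0.30153969 -0.43191325]
0.59 ((0.5900180339813232, 0.11588546633720398), (0.12461569160223007, 0.06401456892490387), 87.40158081054688)
```

View pics/c5.png

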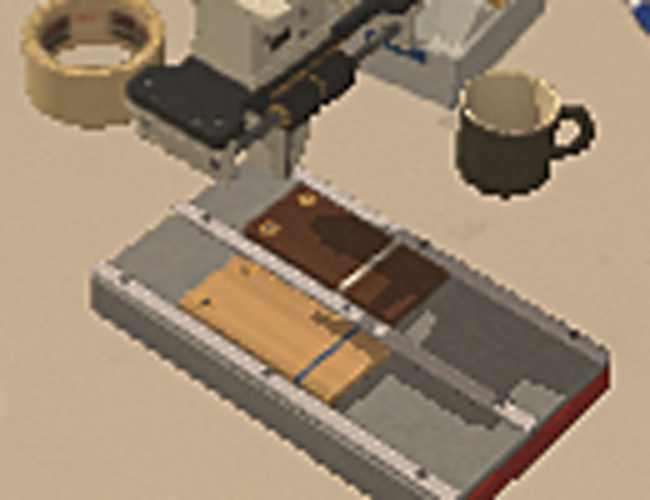

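The plate hasn't moved and no force registered, so the fingertips are probably higher than the reported TCP. I'll back off and probe gently downward on the bare ledge behind the plate.

Call:
{"api": "apply_moves", "payload": {"motion": "0 1 0 0 0 0 0; 0 1 0 0 0 0 0; 0 1 0 0 0 0 0; 0 0.8 0 0 0 0 0; 0 0 0 0 0 0 0; 0 0 0 0.2 0 0 0; 0 0 0 0.2 0 0 0; 0 0 0 0.1 0 0 0; 0 0 0 0 0 0 0"}}

```text
time: 9.02
tool_pos: [0.5971, 0.2129, 0.0421]
tool_rot: [-3.141, -0.0, 1.545]
contact_force: [-0.7, 0.5, -0.3]
opening: 0.0007
grip_force: 0.0
```

Call:
{"api": "apply_moves", "payload": {"motion": "0 0 0 0.2 0 0 0; 0 0 0 0.2 0 0 0; 0 0 0 0.2 0 0 0; 0 0 0 0.2 0 0 0; 0 0 0 0 0 0 0"}}

```text
time: 9.65
tool_pos: [0.597, 0.2131, 0.034]
tool_rot: [-3.141, 0.0, 1.545]
contact_force: [0.2, -0.1, -0.3]
opening: 0.0007
grip_force: 0.0
```

Call:
{"api": "apply_moves", "payload": {"motion": "0 0 0 0.2 0 0 0; 0 0 0 0.2 0 0 0; 0 0 0 0 0 0 0"}}

```text
time: 10.02
tool_pos: [0.597, 0.2131, 0.03]
tool_rot: [-3.141, 0.0, 1.545]
contact_force: [-0.9, -0.2, -1.1]
opening: 0.0004
grip_force: 0.0
```

```bash
python3 - <<'E'
from h import *
q=robot.read_camera('scene');p=robot.read_camera('top')
s=robot.observe();print(s['tool_pos'],s['contact_force'],(proj(q,s['tool_pos'])-[200,140])*5)
a=cv2.resize(q['img'][130:210,200:290,::-1],(720,640),interpolation=cv2.INTER_CUBIC)[:600]
cv2.imwrite('pics/c6.png',a)
print((proj(q,[.597,.213,.045])-[200,130])*8)
E
```

```text
[0.59711455 0.21310647 0.03020097] [-0.40199202  0.76322197 -0.60741577] [225.97187446 201.32130318]
[361.68074249 375.13491148]
```

View pics/c6.png

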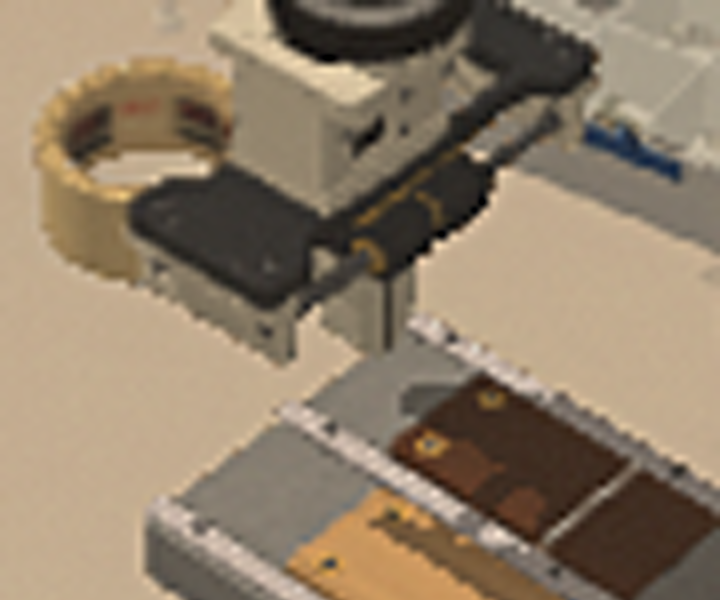

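The fingertips sit at about (388, 352), which is still around 18 mm above the ledge. The true tips are therefore roughly 33 mm behind the reported TCP. I'll keep probing down.

Call:
{"api": "apply_moves", "payload": {"motion": "0 0 0 0.3 0 0 0; 0 0 0 0.2 0 0 0; 0 0 0 0.2 0 0 0; 0 0 0 0.2 0 0 0; 0 0 0 0.2 0 0 0; 0 0 0 0 0 0 0"}}

```text
time: 10.88
tool_pos: [0.597, 0.2131, 0.019]
tool_rot: [-3.141, 0.0, 1.545]
contact_force: [0.4, 0.7, -0.6]
opening: 0.0004
grip_force: 0.0
```

Call:
{"api": "apply_moves", "payload": {"motion": "0 0 0 0.1 0 0 0; 0 0 0 0.1 0 0 0; 0 0 0 0.1 0 0 0; 0 0 0 0 0 0 0"}}

```text
time: 11.38
tool_pos: [0.597, 0.2131, 0.0161]
tool_rot: [-3.141, -0.0, 1.545]
contact_force: [-0.0, -0.1, -0.5]
opening: 0.0003
grip_force: 0.0
```

Call:
{"api": "apply_moves", "payload": {"motion": "0 0 0 0.1 0 0 0; 0 0 0 0.1 0 0 0; 0 0 0 0 0 0 0"}}

```text
time: 11.75
tool_pos: [0.597, 0.2131, 0.0141]
tool_rot: [-3.141, -0.0, 1.545]
contact_force: [-0.3, -0.6, -0.4]
opening: 0.0002
grip_force: 0.0
```

```bash
python3 - <<'E'
from h import *
q=robot.read_camera('scene')
s=robot.observe();print(s['tool_pos'],s['contact_force'])
a=cv2.resize(q['img'][150:205,215:285,::-1],(700,550),interpolation=cv2.INTER_CUBIC)
cv2.imwrite('pics/c7.png',a)
for z in(.045,.055):print((proj(q,[.597,.2035,z])-[215,150])*10)
E
```

```text
[0.59709703 0.21310472 0.01417748] [0.06534065 0.38826598 0.93977295]
[325.11431115 282.00247758]
[325.31421345 258.71451331]
```

View pics/c7.png

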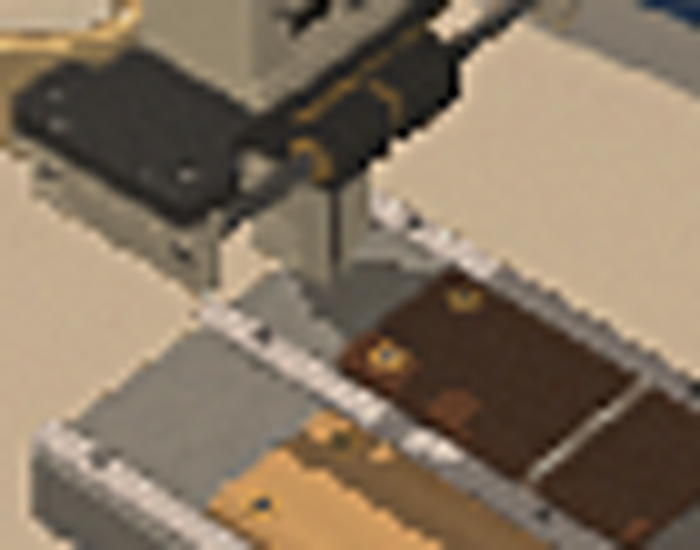

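The fingers now hang just above the ledge (front bottom at (333, 280), ledge predicted at 282). I'll raise 1 mm and push.

Call:
{"api": "apply_moves", "payload": {"motion": "0 -0.3 0 -0.1 0 0 0; 0 -0.7 0 0 0 0 0; 0 -0.7 0 0 0 0 0; 0 -0.5 0 0 0 0 0; 0 -0.4 0 0 0 0 0; 0 -0.6 0 0 0 0 0; 0 -0.6 0 0 0 0 0; 0 -0.6 0 0 0 0 0; 0 0 0 0 0 0 0"}}

```text
time: 12.92
tool_pos: [0.596, 0.1685, 0.0152]
tool_rot: [-3.141, 0.0, 1.544]
contact_force: [0.3, 0.3, -0.7]
opening: 0.0
grip_force: 0.0
```

```bash
cat > m.py <<'E'
from h import *
def line(q,y0,x0,name):
    # line position along the lane: sample image along lane at z=.053
    ys=np.arange(-.10,.2,.001);img=q['img'].astype(np.float32);prof=[]
    for y in ys:
        v=[]
        for k in(-.018,-.009,0,.009,.018):
            u=proj(q,[x0+k+.024*y,y-.024*k,.053]);v.append(cv2.getRectSubPix(img,(1,1),(float(u[0]),float(u[1])))[0,0])
        prof.append(np.median(v,0))
    return ys,np.array(prof)
def report():
    s=robot.observe();print(s['time'],np.round(s['tool_pos'],4),np.round(s['contact_force'],1))
    for cam in('scene','top'):
        q=robot.read_camera(cam)
        for n,x0 in(('dark',.592),('pale',.5185)):
            ys,P=line(q,0,x0,n)
            f=P[:,2]-P[:,0] if n=='pale' else P.sum(1)/3
            # local contrast, 3 mm line against +-6 mm neighbours
            k=5;c=np.array([f[i]-max(f[i-k],f[i+k]) if k<=i<len(f)-k else -999 for i in range(len(f))])
            o=np.argsort(-c)[:6];print(cam,n,[(round(ys[i],3),int(c[i])) for i in o])
if __name__=='__main__':report()
E
python3 m.py
```

```text
12.925 [0.596  0.1685 0.0152] [ 0.3  0.3 -0.7]
scene dark [(np.float64(0.076), 63), (np.float64(0.075), 60), (np.float64(0.077), 48), (np.float64(0.074), 28), (np.float64(-0.075), 12), (np.float64(0.078), 11)]
scene pale [(np.float64(0.071), 115), (np.float64(0.07), 94), (np.float64(0.072), 77), (np.float64(0.069), 65), (np.float64(0.152), 10), (np.float64(0.151), 8)]
top dark [(np.float64(0.078), 71), (np.float64(0.077), 68), (np.float64(0.079), 44), (np.float64(0.076), 44), (np.float64(-0.057), 6), (np.float64(-0.058), 4)]
top pale [(np.float64(0.073), 52), (np.float64(0.072), 41), (np.float64(0.074), 40), (np.float64(0.075), 21), (np.float64(0.071), 18), (np.float64(0.043), 8)]
```

Contact works: the dark line moved to 0.0775, and it keeps 0.091 m behind the TCP. I'll continue to just short of the edge.

Call:
{"api": "apply_moves", "payload": {"motion": "0 -0.3 0 0 0 0 0; 0 -0.6 0 0 0 0 0; 0 -0.6 0 0 0 0 0; 0 -0.6 0 0 0 0 0; 0 -0.6 0 0 0 0 0; 0 -0.6 0 0 0 0 0; 0 -0.6 0 0 0 0 0; 0 -0.6 0 0 0 0 0; 0 -0.6 0 0 0 0 0; 0 -0.6 0 0 0 0 0; 0 -0.6 0 0 0 0 0; 0 -0.6 0 0 0 0 0; 0 -0.6 0 0 0 0 0; 0 -0.6 0 0 0 0 0; 0 -0.6 0 0 0 0 0; 0 -0.6 0 0 0 0 0; 0 -0.6 0 0 0 0 0; 0 -0.6 0 0 0 0 0; 0 -0.6 0 0 0 0 0; 0 -0.3 0 0 0 0 0"}}

```text
time: 15.52
tool_pos: [0.593, 0.0547, 0.0152]
tool_rot: [3.142, -0.0, 1.545]
contact_force: [-0.5, 0.7, -0.0]
opening: 0.0001
grip_force: 0.3
```

```bash
cat >> m.py <<'E'
    A=[]
    for cam,(a,b,c,d) in(('top',(160,224,230,326)),('scene',(165,255,215,350))):
        q=robot.read_camera(cam);A.append(cv2.resize(q['img'][a:b,c:d,::-1],(800,int(800*(b-a)/(d-c))),interpolation=cv2.INTER_CUBIC)[:533])
    B=np.vstack([cv2.resize(x,None,fx=.56,fy=.56,interpolation=cv2.INTER_AREA) for x in A])
    import time;cv2.imwrite('pics/r_%d.png'%(s['time']*100),B);print(B.shape,'r_%d.png'%(s['time']*100))
    # edge: profile of the red end at lane centre, z=.045
    for cam in('top','scene'):
        q=robot.read_camera(cam);img=q['img'].astype(np.float32)
        for x0 in(.592,.5185):
            o=[]
            for y in np.arange(-.075,-.034,.003):
                u=proj(q,[x0+.024*y,y,.045]);o.append(cv2.getRectSubPix(img,(1,1),(float(u[0]),float(u[1])))[0,0].astype(int).tolist())
            print(cam,x0,o)
E
python3 m.py
```

```text
File "m.py", line 22
    A=[]
IndentationError: unexpected indent
```

```bash
sed -i 's/^if __name__.*$/if 1:\n    report();s=robot.observe()/' m.py; python3 m.py
```

```text
15.525 [0.593  0.0547 0.0152] [-0.5  0.7 -0. ]
scene dark [(np.float64(-0.037), 72), (np.float64(-0.038), 66), (np.float64(-0.036), 54), (np.float64(-0.039), 30), (np.float64(-0.035), 15), (np.float64(-0.084), 10)]
scene pale [(np.float64(0.07), 102), (np.float64(0.071), 98), (np.float64(0.069), 68), (np.float64(0.072), 52), (np.float64(0.152), 11), (np.float64(0.151), 11)]
top dark [(np.float64(0.106), 18), (np.float64(0.107), 15), (np.float64(-0.027), 14), (np.float64(-0.026), 12), (np.float64(0.108), 12), (np.float64(-0.025), 11)]
top pale [(np.float64(-0.02), 14), (np.float64(0.006), 12), (np.float64(0.09), 9), (np.float64(0.089), 9), (np.float64(0.153), 8), (np.float64(-0.019), 7)]
(596, 448, 3) r_1562.png
top 0.592 [[78, 60, 48], [64, 40, 30], [60, 36, 19], [60, 37, 20], [61, 38, 24], [60, 38, 24], [63, 42, 30], [65, 43, 30], [65, 42, 31], [54, 37, 30], [43, 34, 31], [50, 46, 41], [78, 69, 60], [70, 63, 57]]
top 0.5185 [[194, 170, 145], [193, 170, 144], [191, 170, 145], [191, 169, 145], [191, 169, 146], [193, 171, 146], [196, 173, 147], [176, 155, 131], [138, 122, 103], [105, 94, 79], [109, 97, 80], [112, 100, 85], [116, 101, 87], [118, 103, 88]]
scene 0.592 [[58, 41, 29], [64, 44, 32], [64, 45, 31], [65, 46, 33], [66, 46, 34], [65, 45, 33], [66, 47, 34], [65, 46, 33], [66, 45, 33], [65, 46, 34], [65, 46, 34], [63, 43, 31], [62, 43, 30], [100, 84, 70]]
scene 0.5185 [[198, 174, 144], [202, 179, 149], [190, 168, 139], [86, 44, 33], [91, 35, 29], [93, 34, 28], [93, 40, 33], [87, 73, 64], [111, 108, 97], [138, 131, 117], [134, 124, 112], [133, 125, 110], [135, 125, 112], [136, 126, 113]]
```

Call:
{"api": "apply_moves", "payload": {"motion": "0 -0.4 0 0 0 0 0; 0 -0.4 0 0 0 0 0; 0 -0.4 0 0 0 0 0; 0 -0.3 0 0 0 0 0; 0 -0.2 0 0 0 0 0; 0 0 0 0 0 0 0; 0 1 0 0 0 0 0; 0 2 0 0 0 0 0; 0 2 0 0 0 0 0; 0 0 0 -3 0 0 0; 0 0 0 -4 0 0 0; 0 2 -1 -3 0 0 0; 0 4 -3 0 0 0 0; 0 4 -3 0 0 0 0; 0 0 0 0 0 0 0"}}

```text
time: 17.7
tool_pos: [0.5241, 0.1938, 0.1155]
tool_rot: [-3.141, -0.001, 1.55]
contact_force: [0.0, 0.1, -0.5]
opening: 0.0004
grip_force: 0.0
```

```bash
python3 m.py
```

```text
17.7 [0.5241 0.1938 0.1155] [ 0.   0.1 -0.5]
scene dark [(np.float64(-0.055), 64), (np.float64(-0.054), 60), (np.float64(-0.056), 41), (np.float64(-0.053), 36), (np.float64(0.014), 10), (np.float64(0.016), 7)]
scene pale [(np.float64(0.07), 102), (np.float64(0.071), 90), (np.float64(0.069), 69), (np.float64(0.072), 43), (np.float64(0.152), 10), (np.float64(0.068), 10)]
top dark [(np.float64(-0.053), 116), (np.float64(-0.052), 102), (np.float64(-0.054), 78), (np.float64(-0.051), 64), (np.float64(0.017), 13), (np.float64(0.018), 12)]
top pale [(np.float64(0.073), 73), (np.float64(0.072), 68), (np.float64(0.071), 39), (np.float64(0.074), 39), (np.float64(0.127), 17), (np.float64(0.126), 16)]
(596, 448, 3) r_1780.png
top 0.592 [[58, 33, 21], [64, 42, 29], [65, 42, 30], [62, 39, 24], [60, 38, 23], [60, 38, 26], [58, 37, 21], [167, 156, 141], [91, 71, 56], [60, 38, 23], [61, 39, 23], [61, 39, 24], [61, 40, 29], [63, 40, 26]]
top 0.5185 [[193, 171, 145], [193, 170, 146], [194, 171, 147], [194, 172, 147], [190, 168, 144], [191, 168, 144], [194, 171, 146], [196, 174, 147], [154, 138, 120], [91, 86, 80], [90, 88, 80], [90, 85, 79], [88, 83, 76], [91, 86, 78]]
scene 0.592 [[65, 48, 35], [65, 48, 35], [65, 45, 33], [66, 46, 33], [65, 47, 35], [66, 47, 35], [62, 43, 32], [68, 49, 38], [113, 96, 81], [72, 53, 42], [61, 42, 29], [64, 46, 34], [65, 46, 36], [66, 49, 36]]
scene 0.5185 [[196, 172, 143], [199, 177, 147], [188, 167, 138], [84, 42, 33], [91, 34, 27], [94, 36, 29], [95, 41, 34], [88, 72, 64], [89, 86, 78], [86, 80, 71], [88, 82, 73], [86, 81, 71], [86, 80, 72], [87, 81, 72]]
```

The dark line (-0.053) now lies on the edge. Next is the pale plate.

Call:
{"api": "apply_moves", "payload": {"motion": "0 1.1 -0.1 3 0 0 0; 0 0 0 3 0 0 0; 0 0 0 2 0 0 0; 0 0 0 1 0 0 0; 0 0 0 0.6 0 0 0; 0 0 0 0.3 0 0 0; 0 0 0 0 0 0 0; 0 0 0 0 0 0 0"}}

```text
time: 19.0
tool_pos: [0.5261, 0.201, 0.0167]
tool_rot: [3.141, -0.0, 1.545]
contact_force: [0.3, -0.2, -0.3]
opening: 0.0007
grip_force: 0.0
```

Call:
{"api": "apply_moves", "payload": {"motion": "0 0 -0.2 0.1 0 0 0; 0 -0.7 0 0 0 0 0; 0 -0.7 0 0 0 0 0; 0 -0.7 0 0 0 0 0; 0 -0.7 0 0 0 0 0; 0 -0.7 0 0 0 0 0; 0 -0.7 0 0 0 0 0; 0 -0.7 0 0 0 0 0; 0 -0.7 0 0 0 0 0; 0 -0.7 0 0 0 0 0; 0 -0.7 0 0 0 0 0; 0 -0.7 0 0 0 0 0; 0 -0.7 0 0 0 0 0; 0 -0.7 0 0 0 0 0; 0 -0.7 0 0 0 0 0; 0 -0.7 0 0 0 0 0; 0 -0.7 0 0 0 0 0; 0 -0.7 0 0 0 0 0; 0 -0.7 0 0 0 0 0; 0 -0.5 0 0 0 0 0"}}

```text
time: 21.5
tool_pos: [0.5204, 0.0696, 0.0152]
tool_rot: [3.142, -0.0, 1.545]
contact_force: [0.3, 0.8, 0.3]
opening: 0.0002
grip_force: 0.3
```

```bash
python3 m.py | head -8
```

```text
21.5 [0.5204 0.0696 0.0152] [0.3 0.8 0.3]
scene dark [(np.float64(-0.055), 64), (np.float64(-0.054), 60), (np.float64(-0.056), 45), (np.float64(-0.053), 37), (np.float64(-0.044), 16), (np.float64(-0.045), 14)]
scene pale [(np.float64(-0.038), 82), (np.float64(-0.037), 78), (np.float64(-0.036), 58), (np.float64(-0.039), 33), (np.float64(-0.035), 17), (np.float64(0.059), 5)]
top dark [(np.float64(-0.053), 114), (np.float64(-0.052), 99), (np.float64(-0.054), 75), (np.float64(-0.051), 58), (np.float64(0.106), 34), (np.float64(0.107), 21)]
top pale [(np.float64(-0.002), 20), (np.float64(0.108), 18), (np.float64(-0.001), 18), (np.float64(0.107), 17), (np.float64(0.0), 12), (np.float64(-0.003), 10)]
(596, 448, 3) r_2160.png
top 0.592 [[62, 40, 27], [59, 36, 25], [60, 38, 22], [61, 38, 23], [62, 39, 25], [62, 39, 23], [62, 38, 26], [167, 154, 141], [89, 71, 59], [68, 41, 26], [83, 49, 32], [86, 52, 36], [61, 38, 28], [63, 42, 29]]
top 0.5185 [[194, 172, 147], [193, 171, 147], [192, 171, 146], [193, 172, 146], [193, 172, 148], [147, 115, 80], [140, 104, 67], [141, 105, 67], [141, 106, 68], [141, 105, 68], [142, 105, 66], [144, 105, 65], [96, 85, 75], [54, 54, 57]]
```

Call:
{"api": "apply_moves", "payload": {"motion": "0 -0.4 0 0 0 0 0; 0 -0.4 0 0 0 0 0; 0 -0.4 0 0 0 0 0; 0 -0.2 0 0 0 0 0; 0 -0.1 0 0 0 0 0; 0 0 0 0 0 0 0; 0 1 0 0 0 0 0; 0 2 0 0 0 0 0; 0 2 0 0 0 0 0; 0 0 0 -3 0 0 0; 0 0 0 -4 0 0 0; 0 2 0 -4 0 0 0; 0 4 0 -3 0 0 0; 0 4 0 0 0 0 0; 0 0 0 0 0 0 0; 0 0 0 0 0 0 0"}}

```text
time: 23.8
tool_pos: [0.5234, 0.2051, 0.1548]
tool_rot: [-3.141, 0.001, 1.546]
contact_force: [0.1, -0.3, -0.2]
opening: 0.0001
grip_force: 0.0
```

```bash
python3 m.py | head -8
```

```text
23.8 [0.5234 0.2051 0.1548] [ 0.1 -0.3 -0.2]
scene dark [(np.float64(-0.055), 60), (np.float64(-0.054), 58), (np.float64(-0.056), 36), (np.float64(-0.053), 35), (np.float64(0.029), 4), (np.float64(0.028), 4)]
scene pale [(np.float64(-0.052), 68), (np.float64(-0.053), 63), (np.float64(-0.051), 51), (np.float64(-0.054), 25), (np.float64(-0.05), 17), (np.float64(-0.029), 15)]
top dark [(np.float64(-0.053), 115), (np.float64(-0.052), 102), (np.float64(-0.054), 78), (np.float64(-0.051), 63), (np.float64(-0.055), 10), (np.float64(-0.083), 3)]
top pale [(np.float64(-0.051), 68), (np.float64(-0.052), 65), (np.float64(-0.05), 53), (np.float64(-0.053), 26), (np.float64(-0.049), 20), (np.float64(-0.027), 17)]
(596, 448, 3) r_2390.png
top 0.592 [[59, 38, 18], [61, 38, 26], [61, 38, 26], [63, 40, 29], [63, 41, 29], [59, 37, 22], [62, 38, 24], [167, 156, 141], [91, 71, 61], [59, 35, 22], [60, 37, 23], [63, 41, 28], [63, 40, 26], [64, 42, 30]]
top 0.5185 [[162, 134, 102], [140, 106, 70], [139, 103, 67], [140, 105, 68], [139, 106, 66], [140, 106, 66], [142, 105, 63], [103, 95, 87], [102, 100, 102], [166, 129, 93], [216, 157, 95], [210, 155, 94], [210, 156, 95], [212, 157, 96]]
```

View pics/r_2390.png

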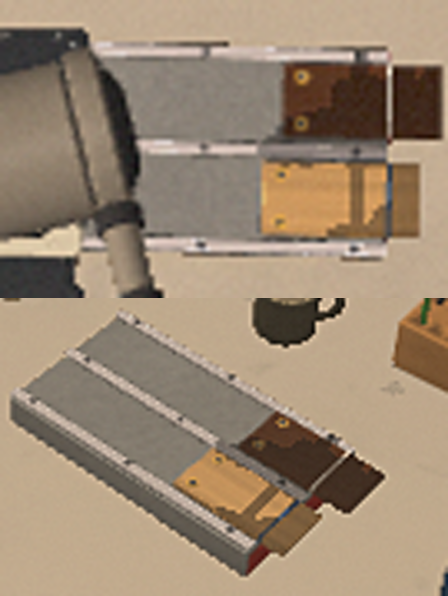

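Both lines (white at about (390, 95), blue at about (388, 200)) lie on the stand's edge. The plates are flat and straight, and the arm is clear.

```bash
python3 -c "
from cell import robot
print(robot.hand_in())"
```

```text
the job is handed in; nothing more can be done
None
```

I pushed both plates out until each line measured within about 2 mm of the stand's red edge; they lie flat and straight in their lanes, the arm is clear, and the job is handed in (the hand-in call returned no verdict).

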